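# Set out the tumbler size run on the ware board

## Robot

A 6-joint arm with a two-finger parallel gripper is mounted at the origin on the work surface. World frame = base frame: x ahead of the robot, y to its left, z up, the work surface at z = 0. Lengths are in m, angles in degrees, forces in N, time in s.
With the tool pointing down it reaches from about 0.25 to 0.725 m from the base axis. Payload 9.7 kg.
Tool frame: the origin (TCP) lies at the centre of the arm's flange, where the gripper is bolted on; the fingertips stand 173 mm ahead of it and the grasp point (between the pads) lies 155 mm ahead of it; z points along the fingers, y is the line along which they close (so a half turn about z gives the same grasp; the last joint's range is limited). The gripper opens to 85 mm and grips with 20 to 120 N. Pads are 22 mm wide; open, the fingers measure 114 mm over their backs; the gripper's body (76 mm by 85 mm) begins 54 mm behind the grasp point. The pads swing forward as they close: fully open they stand 13 mm farther back than shut.
Start: joints at [63.197, 4.979, 10.078, 95.1, 0, 90], TCP at [0.248, 0.491, 0.405] pointing down, gripper open.
Joint ranges: [-179.16, 179.16], [-48.56, 103.87], [-65.8, 70.77], [-126.05, 130.52], [-82.76, 87.17], [-180, 180]. Speed limits (degrees/s): [127.2, 127.2, 147.25, 180, 180, 180].

## Interface

Orientations are given as [roll, pitch, yaw] about the fixed x, y, z axes, in that order (R = Rz(yaw) Ry(pitch) Rx(roll)).
In Python, from workcell import monitor, camera, get_calibration, bot gives the robot as it stands.
- The arm moves only by the tool carry_out, never from a script. Its argument "targets" is text: rows parted by semicolons, each of 7 numbers parted by spaces: the shift along the tool's x, y, z in units of 0.04 m (1.0 is 0.04 m), then the turn, a rotation vector about the tool's x, y, z in units of 0.1 rad (1.0 is 0.1 rad), then the opening, from -1 (shut) to 1 (fully open), so that 0 is half open. A call has exactly 8 rows; each row shifts and turns the commanded pose from where the row before left it, along the tool's axes as they then stand; what a row does not reach is not made up. A row lasts 1/12 s, in which the tool goes at most 41.7 mm and 7.16 degrees, less where a joint would pass 70% of its speed; a pose out of reach is approached as far as the arm can. A call with a number of a shift or a turn outside -1 to 1 is refused whole. A call with a gripper value outside its range is refused whole. The fingers move at their own pace and stop on an object; "newtons" is the grip in N (left out, the last holds). Time passes only in rows, so rows that do not move let the fingers close, or fill a call up. It gives the time, the measured TCP pose, the force, the opening and the grip force at its end, in the units of the state.
- monitor.get_obs(): the state, without advancing time (a new reading comes with each control period).
- camera(name): name is "scene" or "top" or "wrist"; returns the picture (480x640x3 uint8, red, green, blue); there is no depth.
- get_calibration(name): a dict with "fx", "fy", "cx", "cy" (pixels), "D" ([k1, k2, p1, p2, k3] as OpenCV has them; the pictures are not rectified), "view" (4x4, takes a point from world to camera coordinates). Camera axes: x right, y down, z forward; pixel columns grow to the right and rows downward; lengths in m; the calibration is good to about 2 mm. A picture is of the moment at which its call begins: read the wrist's pose just before it. get_calibration takes no time and is no camera call; for the wrist camera it gives the pose at the moment of the call.
- bot.job_done(): hands the job in; it is judged then, once.
The state is a dict: "time": time; "q": joint angles; "qd": joint speeds; "joint_efforts": joint torques, N m; "ee_pos": TCP position; "tcp_rot": TCP orientation; "wrist_force": force on the tool from outside, world axes, zero at the start; "torque": the same for the moment, N m; "opening": finger opening in m; "grasp_force": force on a finger pad.
Only numpy, scipy, OpenCV 4.12 (cv2) and the standard library are available. Lean on these libraries where they do the work, as an engineer would, in place of code of your own. Each camera call takes 0.05 s, during which the arm holds its last target. There are 200 camera calls.

## Task

Set the four glazed tumblers out on the ware board in order of height, one standing upright and centred on each pale disc: the shortest on the disc next to the red block, rising to the tallest at the other end. Set each one down rather than dropping it, and leave the unfired clay form where it stands.

Things in the scene. Friction and masses are not known exactly. Their poses are not given: they have to be found in the camera images.
- amber_tumbler: loose round amber-brown glazed tumbler, open at the top, the shortest of four: 64 mm tall, outside diameter 47 mm at the foot widening evenly to 54 mm at the rim, wall 4 mm, 0.1 to 0.33 kg. Starts upright on the work surface nearer the robot than the board, in any order and yaw. Origin: centre of its underside; z is its axis, up.
- white_tumbler: loose round white glazed tumbler, open at the top, the second shortest of four: 80 mm tall, outside diameter 47 mm at the foot widening evenly to 54 mm at the rim, wall 4 mm, 0.1 to 0.33 kg. Starts upright on the work surface nearer the robot than the board, in any order and yaw. Origin: centre of its underside; z is its axis, up.
- green_tumbler: loose round pale celadon-green glazed tumbler, open at the top, the second tallest of four: 96 mm tall, outside diameter 47 mm at the foot widening evenly to 54 mm at the rim, wall 4 mm, 0.1 to 0.33 kg. Starts upright on the work surface nearer the robot than the board, in any order and yaw. Origin: centre of its underside; z is its axis, up.
- blue_tumbler: loose round dark cobalt-blue glazed tumbler, open at the top, the tallest of four: 112 mm tall, outside diameter 47 mm at the foot widening evenly to 54 mm at the rim, wall 4 mm, 0.1 to 0.33 kg. Starts upright on the work surface nearer the robot than the board, in any order and yaw. Origin: centre of its underside; z is its axis, up.
- disc_a: fixed pale bisque disc, 72 mm diameter, 4 mm thick, first from the robot's left (+y) end in the row of four identical discs on the ware board, about 95 mm apart (83 mm at least). Origin: centre of its underside, 18 mm above the work surface; its top is 22 mm above the work surface. Its x axis points across the row, away from the robot (within 0.12 rad), its y axis along the row to the left.
- disc_b: fixed pale bisque disc, 72 mm diameter, 4 mm thick, second from the left in the row of four identical discs on the ware board, about 95 mm apart (83 mm at least). Origin: centre of its underside, 18 mm above the work surface; its top is 22 mm above the work surface. Its x axis points across the row, away from the robot (within 0.12 rad), its y axis along the row to the left.
- disc_c: fixed pale bisque disc, 72 mm diameter, 4 mm thick, third from the left in the row of four identical discs on the ware board, about 95 mm apart (83 mm at least). Origin: centre of its underside, 18 mm above the work surface; its top is 22 mm above the work surface. Its x axis points across the row, away from the robot (within 0.12 rad), its y axis along the row to the left.
- disc_d: fixed pale bisque disc, 72 mm diameter, 4 mm thick, last, at the robot's right (-y) end in the row of four identical discs on the ware board, about 95 mm apart (83 mm at least). Origin: centre of its underside, 18 mm above the work surface; its top is 22 mm above the work surface. Its x axis points across the row, away from the robot (within 0.12 rad), its y axis along the row to the left.
- red_stop: fixed red block, 70 mm across the board, 28 mm along it, 35 mm tall, at one end of the dark wooden ware board (480 mm long, 100 mm deep, 18 mm thick), left or right as the start has it, about 72 mm beyond the centre of the last disc there; the other end has an equal grey block. Origin: centre of its underside, on the board.
- clay_form: loose unfired beige clay form, a solid waisted bulb, 62 mm wide and 74 mm tall, standing among the tumblers; not part of the row and to be left where it stands. Origin: centre of its underside.
Not all that is in view belongs to the job. What is shaped like the blue_tumbler but pink is not meant.

How it is judged (in metres and radians):
At the end, for the whole second after the job is handed in: From the disc next to the red block to the other end stand the amber (64 mm), white (80), green (96) and blue (112 mm) tumblers, each within 13 mm of its disc's centre, resting on the disc, upright within 0.1 rad, released and at rest (((horizontal distance between red_stop and disc_a below 0.12 m and horizontal distance between amber_tumbler and disc_a below 0.013 m and z of amber_tumbler in the frame of disc_a between 0.001 and 0.009 m and horizontal distance between white_tumbler and disc_b below 0.013 m and z of white_tumbler in the frame of disc_b between 0.001 and 0.009 m and horizontal distance between green_tumbler and disc_c below 0.013 m and z of green_tumbler in the frame of disc_c between 0.001 and 0.009 m and horizontal distance between blue_tumbler and disc_d below 0.013 m and z of blue_tumbler in the frame of disc_d between 0.001 and 0.009 m) or (horizontal distance between red_stop and disc_d below 0.12 m and horizontal distance between amber_tumbler and disc_d below 0.013 m and z of amber_tumbler in the frame of disc_d between 0.001 and 0.009 m and horizontal distance between white_tumbler and disc_c below 0.013 m and z of white_tumbler in the frame of disc_c between 0.001 and 0.009 m and horizontal distance between green_tumbler and disc_b below 0.013 m and z of green_tumbler in the frame of disc_b between 0.001 and 0.009 m and horizontal distance between blue_tumbler and disc_a below 0.013 m and z of blue_tumbler in the frame of disc_a between 0.001 and 0.009 m)) and angle between each of amber_tumbler, white_tumbler, green_tumbler, blue_tumbler's own z axis and vertical below 0.1 rad and linear speed of each of amber_tumbler, white_tumbler, green_tumbler, blue_tumbler below 0.02 m/s and angular speed of each of amber_tumbler, white_tumbler, green_tumbler, blue_tumbler below 0.2 rad/s and contact force between the fingers and amber_tumbler below 0.1 N and contact force between the fingers and white_tumbler below 0.1 N and contact force between the fingers and green_tumbler below 0.1 N and contact force between the fingers and blue_tumbler below 0.1 N); the robot touches nothing.
It fails at once if the unfired clay form is moved more than 20 mm or tipped over (distance of clay_form from where it was at the start of the episode above 0.02 m or angle between clay_form's own z axis and vertical above 0.5 rad).
It fails at once if a tumbler is dropped: it falls free of the fingers faster than 0.8 m/s (a drop of about 35 mm or more) ((linear speed of amber_tumbler above 0.8 m/s and contact force between the fingers and amber_tumbler below 0.1 N) or (linear speed of white_tumbler above 0.8 m/s and contact force between the fingers and white_tumbler below 0.1 N) or (linear speed of green_tumbler above 0.8 m/s and contact force between the fingers and green_tumbler below 0.1 N) or (linear speed of blue_tumbler above 0.8 m/s and contact force between the fingers and blue_tumbler below 0.1 N)).
It also fails if it takes over 102 s, if anything falls off the work surface, if the arm or the gripper's body presses on something with over 40 N, if the wrist force passes 120 N, or if a joint passes its speed limit or range.

## Working session

There is one attempt and no reset: what is moved stays moved. The work goes in short steps, Python scripts to look and compute and a tool call to move; the robot and the scene stay as the last step left them, time stands still between calls to the robot, and variables do not carry over. Pictures are saved under pics/ and viewed, at most 14 in all, crops included, and the job is handed in when it is done.

Besides the shell and the picture viewer there is one more tool, called after "Request:" by a JSON object that holds its "op" and its "data", one argument or row to a line. carry_out: Moves the arm, as the interface text tells. Shifts and turns lie within -1 to 1; 1 stands for 0.04 m of shift or 0.1 rad of turn. Its arguments: {"type":"object","properties":{"targets":{"type":"string"},"newtons":{"type":"number"}},"required":["targets"]}

```bash
mkdir -p pics; python3 - <<'E'
from workcell import monitor,camera,get_calibration
import cv2,numpy as np
o=monitor.get_obs();print(o)
for n in("scene","top"):
    im=camera(n);cv2.imwrite(f"pics/{n}0.png",im[:,:,::-1]);c=get_calibration(n);print(n,c)
E
```

```text
{'time': 0.0, 'q': array([ 6.31979193e+01,  5.01127013e+00,  1.00335269e+01,  9.50999670e+01,
       -2.14518826e-03,  9.00001958e+01]), 'qd': array([ 0.05786576, -0.06423975,  0.02174584, -0.01789504,  0.02771792,
       -0.07463451]), 'joint_efforts': array([-1.12496982e-03, -5.20382595e+01,  4.64809692e+01,  1.61105470e-02,
       -7.74341129e-05,  8.77762972e-06]), 'ee_pos': array([0.24800298, 0.49090889, 0.40397298]), 'tcp_rot': array([-1.79922290e+02,  2.14545180e-03,  1.53197726e+02]), 'wrist_force': array([-0.28377359, -0.11990711, -0.09093373]), 'torque': array([ 0.02381366, -0.03385483,  0.04994728]), 'grasp_force': 0.0, 'opening': 0.08487904236763137}
scene {'fx': 531.5136605876621, 'fy': 531.5136605876621, 'cx': 327.1643113136541, 'cy': 238.83722486238887, 'D': array([0.05281972, 0.        , 0.        , 0.        , 0.        ]), 'view': array([[ 7.61657858e-01,  6.47978450e-01, -1.11127861e-03,
        -4.23532866e-01],
       [ 5.25757134e-01, -6.18995027e-01, -5.83459162e-01,
        -2.64039167e-01],
       [-3.78756839e-01,  4.43811993e-01, -8.12141719e-01,
         1.15013007e+00],
       [ 0.00000000e+00,  0.00000000e+00,  0.00000000e+00,
         1.00000000e+00]])}
top {'fx': 586.2716038030186, 'fy': 586.2716038030186, 'cx': 319.2895297124574, 'cy': 248.35895869462007, 'D': array([-0.00292965,  0.        ,  0.        ,  0.        ,  0.        ]), 'view': array([[-5.72469104e-02, -9.98359962e-01,  4.20386536e-04,
         2.10242684e-02],
       [-9.75162332e-01,  5.58264824e-02, -2.14340452e-01,
         5.48875308e-01],
       [ 2.13965457e-01, -1.26802738e-02, -9.76758923e-01,
         1.21552751e+00],
       [ 0.00000000e+00,  0.00000000e+00,  0.00000000e+00,
         1.00000000e+00]])}
```

View pics/top0.png

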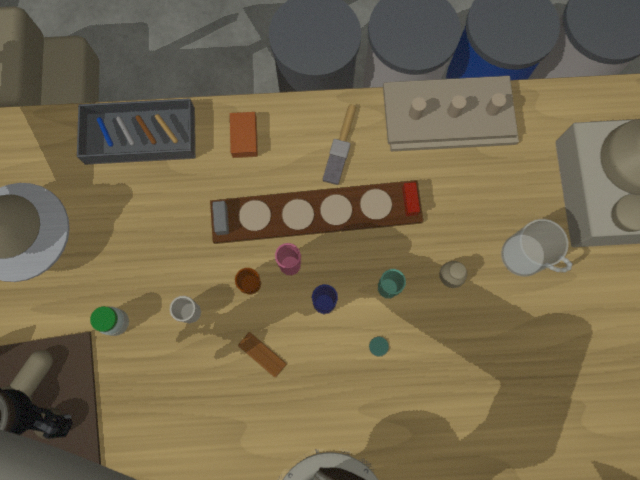

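View pics/scene0.png

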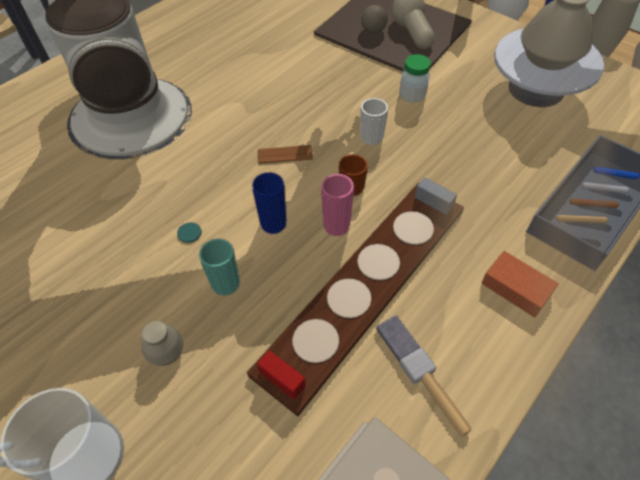

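The top view has the red block at the right (412,198), which is the -y end, so the order is amber→d, white→c, green→b, blue→a.

What could be taken for what (top pixels):
- **Blue:** cobalt tumbler (324,299). The pink lookalike (288,259) is rejected.
- **Amber:** tumbler (248,281). The orange brick (243,134) and brown bar (262,355) are rejected.
- **White:** tumbler (183,309). The green-lidded jar (108,320) and glass mug (535,248) are rejected.
- **Green:** tumbler (391,284). The teal lid (379,346) and the jar lid (104,319) are rejected.
- **Clay form:** (454,272), to be left alone.

```bash
cat >h.py <<'E'
import cv2,numpy as np
def cast(c,uv,z):
    K=np.array([[c['fx'],0,c['cx']],[0,c['fy'],c['cy']],[0,0,1]])
    p=cv2.undistortPoints(np.array([[uv]],float),K,c['D'])[0,0]
    V=c['view'];R=V[:3,:3];o=-R.T@V[:3,3];d=R.T@np.array([*p,1])
    return o+d*(z-o[2])/d[2]
def blob(im,uv,r,lo,hi):
    m=cv2.inRange(cv2.cvtColor(im,cv2.COLOR_RGB2HSV),np.array(lo),np.array(hi))
    k=np.zeros_like(m);cv2.circle(k,uv,r,255,-1);m&=k
    cs,_=cv2.findContours(m,cv2.RETR_EXTERNAL,cv2.CHAIN_APPROX_NONE)
    c=cv2.convexHull(max(cs,key=cv2.contourArea));M=cv2.moments(c)
    return (M['m10']/M['m00'],M['m01']/M['m00']),cv2.contourArea(c),cv2.boundingRect(c)
E
python3 - <<'E'
from h import *
from workcell import get_calibration
c={n:get_calibration(n) for n in("top","scene")}
I={n:cv2.imread(f"pics/{n}0.png")[:,:,::-1].copy() for n in c}
T={'amber':(.064,(5,150,30),(15,255,255),(248,281),(352,173)),'white':(.08,(0,0,125),(179,50,255),(183,309),(373,120)),
'green':(.096,(70,60,30),(95,255,255),(391,284),(220,267)),'blue':(.112,(110,120,20),(130,255,255),(324,299),(270,203)),
'pink':(.112,(155,60,50),(178,255,255),(288,259),(337,204)),'clay':(.074,(10,15,60),(30,110,255),(454,272),(161,343)),
'red':(.106,(0,180,60),(4,255,255),(412,198),(281,375))}
for i,(a,b) in enumerate([((255,215),(413,228)),((298,214),(378,262)),((336,209),(349,298)),((376,204),(315,341))]):T['disc_'+'abcd'[i]]=(.044,(0,0,140),(30,75,255),a,b)
for k,(h,lo,hi,a,b) in T.items():
    for n,uv in(("top",a),("scene",b)):
        try:
            u,A,bb=blob(I[n],uv,32 if 'disc' not in k else (19 if n=='top' else 26),lo,hi);print(k,n,np.round(u,1),A,bb,np.round(cast(c[n],u,h/2),4))
        except Exception as e:print(k,n,'fail')
w=get_calibration('wrist');R=w['view'][:3,:3];print('wrist cam',-R.T@w['view'][:3,3],R,w['fx'])
x=I['top'][180:380,150:490];cv2.imwrite('pics/crop.png',cv2.resize(x,None,fx=2.3,fy=2.3,interpolation=cv2.INTER_CUBIC)[:,:,::-1])
E
```

```text
amber top [247.5 280.4] 489.0 (235, 268, 26, 26) [0.4922 0.1508 0.032 ]
amber scene [353.6 171.8] 771.5 (339, 155, 28, 40) [0.4849 0.1613 0.032 ]
white top [182.  308.2] 482.5 (170, 296, 25, 26) [0.4382 0.2931 0.04  ]
white scene [373.8 107.3] 396.0 (361, 98, 27, 19) [0.4081 0.3233 0.04  ]
green top [391.3 282.7] 530.0 (379, 269, 26, 28) [ 0.4666 -0.162   0.048 ]
green scene [219.9 265.9] 1522.5 (200, 239, 39, 56) [ 0.4576 -0.1544  0.048 ]
blue top [323.7 301.7] 214.0 (314, 292, 20, 18) [ 0.4329 -0.0132  0.056 ]
blue scene [270.  201.7] 1447.5 (254, 174, 31, 59) [ 0.4306 -0.0079  0.056 ]
pink top [288.1 258.1] 596.5 (275, 243, 26, 32) [0.5321 0.0585 0.056 ]
pink scene [337.  202.8] 1627.0 (322, 173, 33, 63) [0.5222 0.0667 0.056 ]
clay top [457.6 267.2] 2400.0 (427, 240, 59, 57) [ 0.4944 -0.3119  0.037 ]
clay scene [161. 343.] 3178.0 (129, 311, 65, 65) [ 0.4855 -0.3014  0.037 ]
red top [410.7 197.2] 337.0 (404, 183, 15, 30) [ 0.6554 -0.2207  0.053 ]
red scene [281.1 374.4] 1219.5 (257, 350, 48, 49) [ 0.6617 -0.2249  0.053 ]
disc_a top [254.3 215.1] 671.0 (240, 201, 30, 29) [0.643  0.1318 0.022 ]
disc_a scene [413.1 227.3] 987.0 (393, 212, 41, 32) [0.6439 0.1328 0.022 ]
disc_b top [297.5 214. ] 669.5 (283, 200, 30, 29) [0.6399 0.034  0.022 ]
disc_b scene [378.3 261.2] 1126.5 (358, 244, 42, 35) [0.6404 0.0352 0.022 ]
disc_c top [335.7 209.4] 681.0 (321, 195, 31, 30) [ 0.6459 -0.0534  0.022 ]
disc_c scene [348.7 297.5] 1292.0 (327, 279, 44, 38) [ 0.6464 -0.0522  0.022 ]
disc_d top [375.6 203.9] 670.0 (361, 190, 31, 29) [ 0.6535 -0.1449  0.022 ]
disc_d scene [315.3 340.2] 1509.5 (293, 319, 46, 43) [ 0.6544 -0.1437  0.022 ]
wrist cam [0.18096617 0.52633425 0.37353489] [[ 4.49974430e-01  8.93041399e-01 -2.69674586e-04]
 [ 8.53092340e-01 -4.29756056e-01  2.95876987e-01]
 [ 2.64114504e-01 -1.33367136e-01 -9.55226013e-01]] 427.1656917141302
```

View pics/crop.png

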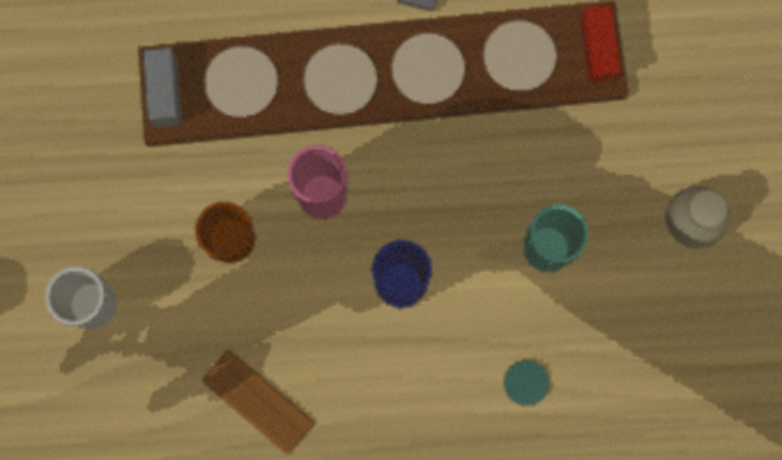

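The crop confirms the choices: amber (225,232), white (75,297), green (556,238), blue (402,273), with pink (318,182), the teal lid (527,382) and the clay form (697,216) as the rejects. The discs agree between views to 1 mm and are spaced 88–98 mm. I'll approach amber first at yaw 90, where tool x is world +y, tool y is world +x and tool z is down.

```bash
cat >pl.py <<'E'
import sys,numpy as np
from scipy.spatial.transform import Rotation as R
from workcell import monitor
x,y,z,n=map(float,sys.argv[1:5]);n=int(n)
o=monitor.get_obs();p=np.array(o['ee_pos']);r0=R.from_euler('xyz',o['tcp_rot'],degrees=True);r1=R.from_euler('xyz',[180,0,90],degrees=True)
w=(r0.inv()*r1).as_rotvec()/n;r=r0;out=[];q=p.copy()
for i in range(n):
    d=np.round(r.inv().apply(p+(np.array([x,y,z])-p)*(i+1)/n-q)/.04,2);q=q+r.apply(d*.04);w2=np.round(w/.1,2)
    r=r*R.from_rotvec(w2*.1);out.append(' '.join('%g'%v for v in [*d,*w2]))
print('; '.join(out));print(q,r.as_euler('xyz',degrees=True),o['time'])
E
python3 pl.py .489 .155 .40 14
```

```text
-0.65 -0.34 0.01 -0 0 0.79; -0.68 -0.29 0.01 -0 0 0.79; -0.7 -0.23 0 -0 0 0.79; -0.72 -0.18 0.01 -0 0 0.79; -0.73 -0.12 0.01 -0 0 0.79; -0.73 -0.07 0.01 -0 0 0.79; -0.74 0 0 -0 0 0.79; -0.74 0.05 0.01 -0 0 0.79; -0.73 0.12 0.01 -0 0 0.79; -0.72 0.16 0.01 -0 0 0.79; -0.7 0.23 0 -0 0 0.79; -0.68 0.28 0.01 -0 0 0.79; -0.66 0.33 0.01 -0 0 0.79; -0.63 0.38 0.01 -0 0 0.79
[0.48882276 0.15512888 0.39988672] [-1.79969601e+02  6.10928427e-02  8.98270123e+01] 0.1
```

Request:
{"op": "carry_out", "data": {
  "targets": "-0.65 -0.34 0.01 0 0 0.79 1; -0.68 -0.29 0.01 0 0 0.79 1; -0.7 -0.23 0 0 0 0.79 1; -0.72 -0.18 0.01 0 0 0.79 1; -0.73 -0.12 0.01 0 0 0.79 1; -0.73 -0.07 0.01 0 0 0.79 1; -0.74 0 0 0 0 0.79 1; -0.74 0.05 0.01 0 0 0.79 1",
  "newtons": 40
}}

```text
time: 0.77
ee_pos: [0.3862, 0.2976, 0.402]
tcp_rot: [-180.0, 0.0, 116.8]
wrist_force: [0.8, 0.4, -0.4]
opening: 0.0853
grasp_force: 0.0
```

Request:
{"op": "carry_out", "data": {
  "targets": "-0.73 0.12 0.01 0 0 0.79 1; -0.72 0.16 0.01 0 0 0.79 1; -0.7 0.23 0 0 0 0.79 1; -0.68 0.28 0.01 0 0 0.79 1; -0.66 0.33 0.01 0 0 0.79 1; -0.63 0.38 0.01 0 0 0.79 1; 0 0 0 0 0 0 1; 0 0 0 0 0 0 1"
}}

```text
time: 1.43
ee_pos: [0.4894, 0.1541, 0.3997]
tcp_rot: [-179.9, 0.0, 89.7]
wrist_force: [-0.3, -0.2, 0.5]
opening: 0.0856
grasp_force: 0.0
```

```bash
python3 - <<'E'
from workcell import monitor,camera,get_calibration
import cv2,pickle
o=monitor.get_obs();c=get_calibration('wrist');im=camera('wrist');print(o['ee_pos'],o['tcp_rot'],o['time'])
cv2.imwrite('pics/w1.png',im[:,:,::-1]);pickle.dump(c,open('w1.pkl','wb'))
E
```

```text
[0.48938677 0.15405897 0.39971413] [-1.79937163e+02  1.58001694e-02  8.96990071e+01] 1.4333
```

View pics/w1.png

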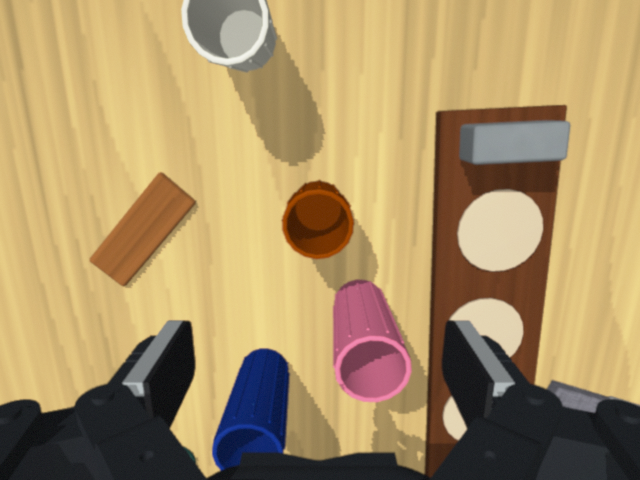

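The wrist view shows amber's rim centred near (318,224), white at (226,27), pink at (372,367), and blue's rim cut off near (248,450). I'll cast the rim centres onto their heights, and cross-check them against the rims in the top view.

```bash
python3 - <<'E'
from h import *
import pickle
from workcell import get_calibration
c=pickle.load(open('w1.pkl','rb'));t=get_calibration('top')
for k,uv,z in[('amber',(318,224),.064),('amberL',(283,224),.064),('amberR',(353,224),.064),('white',(226,23),.08),('pink',(372,367),.112),('blue',(248,452),.112)]:print(k,cast(c,uv,z))
for k,uv,z in[('amber',(225,231),.064),('white',(75,296),.08),('green',(558,234),.096),('blue',(402,270),.112)]:print('top',k,cast(t,(150+uv[0]/2.3-.3,180+uv[1]/2.3-.3),z))
E
```

```text
amber [0.48949477 0.15254218 0.064     ]
amberL [0.46370279 0.15264409 0.064     ]
amberR [0.51528089 0.15244283 0.064     ]
white [0.43372183 0.28394143 0.08      ]
pink [0.52656307 0.06267315 0.112     ]
blue [ 0.43674827 -0.00993767  0.112     ]
top amber [0.48742617 0.14707109 0.064     ]
top white [0.43268339 0.28334637 0.08      ]
top green [ 0.46196765 -0.15792254  0.096     ]
top blue [ 0.43516764 -0.0144889   0.112     ]
```

Amber is at (0.489, 0.152), with a 52 mm measured rim width against 54 mm given. Descending to TCP z 0.195 and gripping.

Request:
{"op": "carry_out", "data": {
  "targets": "-0.06 0 0.85 0 0 0 1; 0 0 0.85 0 0 0 1; 0 0 0.85 0 0 0 1; 0 0 0.85 0 0 0 1; 0 0 0.85 0 0 0 1; 0 0 0.85 0 0 0 1; 0 0 0 0 0 0 1; 0 0 0 0 0 0 0"
}}

```text
time: 2.15
ee_pos: [0.4877, 0.1534, 0.1956]
tcp_rot: [-179.8, 0.1, 89.9]
wrist_force: [0.3, -1.1, 1.3]
opening: 0.0754
grasp_force: 0.0
```

Request:
{"op": "carry_out", "data": {
  "targets": "0 0 0 0 0 0 -1; 0 0 0 0 0 0 -1; 0 0 0 0 0 0 -1; 0 0 0 0 0 0 -1; 0 0 0 0 0 0 -1; 0 0 0 0 0 0 -1; 0 0 0 0 0 0 -1; 0 0 0 0 0 0 -1",
  "newtons": 40
}}

```text
time: 2.82
ee_pos: [0.4894, 0.1532, 0.1993]
tcp_rot: [179.8, -0.1, 89.9]
wrist_force: [-3.3, 0.6, 5.5]
opening: 0.0532
grasp_force: 40.9
```

Request:
{"op": "carry_out", "data": {
  "targets": "0 0 -0.3 0 0 0 -1; 0 0 -0.6 0 0 0 -1; 0 0 -0.8 0 0 0 -1; 0 0 -0.8 0 0 0 -1; 0 0 -0.8 0 0 0 -1; 0 0 -0.4 0 0 0 -1; 0 0 0 0 0 0 -1; 0 0 0 0 0 0 -1"
}}

```text
time: 3.48
ee_pos: [0.489, 0.1528, 0.3467]
tcp_rot: [179.8, -0.1, 89.8]
wrist_force: [-0.5, 0.6, -2.4]
opening: 0.0528
grasp_force: 42.4
```

```bash
python3 pl.py .654 -.1443 .345 10
```

```text
-0.74 0.41 0.01 0 -0 -0; -0.74 0.42 0 0 -0 -0; -0.74 0.41 0.01 0 -0 -0; -0.75 0.42 0 0 -0 -0; -0.74 0.41 0.01 0 -0 -0; -0.74 0.42 0 0 -0 -0; -0.74 0.41 0.01 0 -0 -0; -0.74 0.42 0 0 -0 -0; -0.74 0.41 0.01 0 -0 -0; -0.75 0.42 0 0 -0 -0
[ 0.65410564 -0.14447852  0.34501026] [ 1.79785023e+02 -6.17821331e-02  8.98314182e+01] 3.4833
```

Request:
{"op": "carry_out", "data": {
  "targets": "-0.5 0.3 0 0 0 0 -1; -0.74 0.41 0 0 0 0 -1; -0.8 0.44 0 0 0 0 -1; -0.8 0.44 0 0 0 0 -1; -0.8 0.44 0 0 0 0 -1; -0.8 0.44 0 0 0 0 -1; -0.8 0.44 0 0 0 0 -1; -0.8 0.44 0 0 0 0 -1"
}}

```text
time: 4.15
ee_pos: [0.6224, -0.091, 0.3432]
tcp_rot: [-179.9, -0.0, 89.8]
wrist_force: [0.5, 0.5, -1.5]
opening: 0.0528
grasp_force: 42.4
```

Request:
{"op": "carry_out", "data": {
  "targets": "-0.8 0.44 0 0 0 0 -1; -0.58 0.35 0 0 0 0 -1; 0 0 0.5 0 0 0 -1; 0 0 0.7 0 0 0 -1; 0 0 0.7 0 0 0 -1; 0 0 0.4 0 0 0 -1; 0 0 0 0 0 0 -1; 0 0 0 0 0 0 -1"
}}

```text
time: 4.82
ee_pos: [0.653, -0.1444, 0.251]
tcp_rot: [-179.8, -0.0, 89.8]
wrist_force: [-0.4, -0.0, -0.8]
opening: 0.0527
grasp_force: 42.6
```

```bash
python3 - <<'E'
from workcell import monitor,camera,get_calibration
import cv2,pickle
o=monitor.get_obs();c=get_calibration('wrist');im=camera('wrist');print(o['ee_pos'],o['tcp_rot'],o['time'])
cv2.imwrite('pics/w2.png',im[:,:,::-1]);pickle.dump(c,open('w2.pkl','wb'))
E
```

```text
[ 0.65303727 -0.14443398  0.25098577] [-1.79827588e+02 -3.52334509e-02  8.98296281e+01] 4.8167
```

View pics/w2.png

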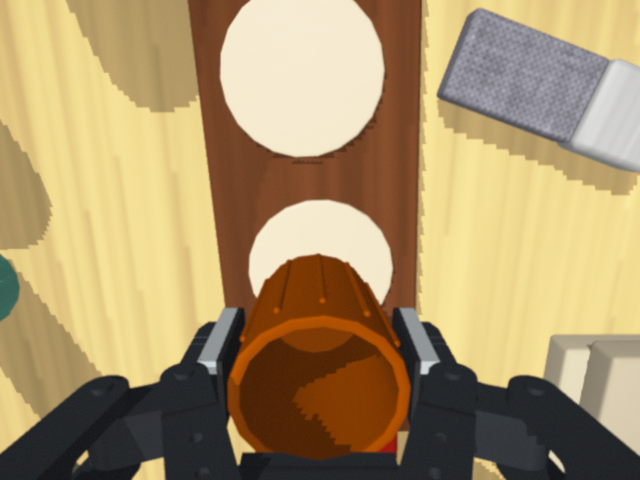

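Amber hangs upright and centred between the pads over disc d (disc centre column about 320, cup about 320). Lowering by 30 mm.

Request:
{"op": "carry_out", "data": {
  "targets": "0 0 0.3 0 0 0 -1; 0 0 0.25 0 0 0 -1; 0 0 0.12 0 0 0 -1; 0 0 0.06 0 0 0 -1; 0 0 0.02 0 0 0 -1; 0 0 0 0 0 0 -1; 0 0 0 0 0 0 -1; 0 0 0 0 0 0 -1"
}}

```text
time: 5.53
ee_pos: [0.6536, -0.1446, 0.2227]
tcp_rot: [180.0, 0.0, 89.8]
wrist_force: [-0.4, -0.0, -1.8]
opening: 0.0527
grasp_force: 42.6
```

Request:
{"op": "carry_out", "data": {
  "targets": "0 0 0.05 0 0 0 -1; 0 0 0.02 0 0 0 -1; 0 0 0 0 0 0 -1; 0 0 0 0 0 0 0.35; 0 0 0 0 0 0 0.5; 0 0 0 0 0 0 0.7; 0 0 0 0 0 0 0.9; 0 0 0 0 0 0 0.9"
}}

```text
time: 6.2
ee_pos: [0.6535, -0.1446, 0.2193]
tcp_rot: [-180.0, -0.0, 89.8]
wrist_force: [-1.1, 0.9, 0.7]
opening: 0.0815
grasp_force: 0.0
```

Request:
{"op": "carry_out", "data": {
  "targets": "0 0 -0.4 0 0 0 0.9; 0 0 -0.6 0 0 0 0.9; 0 0 -0.9 0 0 0 1; 0 0 -0.9 0 0 0 1; 0.3 0 -0.6 0 0 0 1; 0.8 -0.4 -0.5 0 0 0 1; 0.9 -0.6 0 0 0 0 1; 0.9 -0.6 0 0 0 0 1"
}}

```text
time: 6.87
ee_pos: [0.5912, -0.0303, 0.3765]
tcp_rot: [179.9, 0.0, 89.8]
wrist_force: [0.0, 1.1, -0.5]
opening: 0.0854
grasp_force: 0.0
```

```bash
python3 pl.py .433 .2837 .385 10
```

```text
0.78 -0.4 -0.02 0 0 -0; 0.79 -0.4 -0.02 0 0 -0; 0.78 -0.4 -0.03 0 0 -0; 0.78 -0.39 -0.02 0 0 -0; 0.79 -0.4 -0.02 0 0 -0; 0.78 -0.4 -0.02 0 0 -0; 0.78 -0.4 -0.02 0 0 -0; 0.79 -0.4 -0.03 0 0 -0; 0.78 -0.4 -0.02 0 0 -0; 0.78 -0.4 -0.02 0 0 -0
[0.4328896  0.2835567  0.38496165] [1.79869922e+02 1.85576575e-04 8.97590201e+01] 6.8667
```

Request:
{"op": "carry_out", "data": {
  "targets": "0.78 -0.4 -0.02 0 0 0 1; 0.79 -0.4 -0.02 0 0 0 1; 0.78 -0.4 -0.03 0 0 0 1; 0.78 -0.39 -0.02 0 0 0 1; 0.79 -0.4 -0.02 0 0 0 1; 0.78 -0.4 -0.02 0 0 0 1; 0.78 -0.4 -0.02 0 0 0 1; 0.79 -0.4 -0.03 0 0 0 1"
}}

```text
time: 7.53
ee_pos: [0.4637, 0.2214, 0.3828]
tcp_rot: [180.0, -0.0, 89.8]
wrist_force: [-0.4, -0.1, -0.6]
opening: 0.0852
grasp_force: 0.0
```

Request:
{"op": "carry_out", "data": {
  "targets": "0.78 -0.4 -0.02 0 0 0 1; 0.5 -0.25 -0.02 0 0 0 1; 0 0 0 0 0 0 1; 0 0 0 0 0 0 1; 0 0 0 0 0 0 1; 0 0 0 0 0 0 1; 0 0 0 0 0 0 1; 0 0 0 0 0 0 1"
}}

```text
time: 8.2
ee_pos: [0.4394, 0.2707, 0.3843]
tcp_rot: [180.0, 0.0, 89.7]
wrist_force: [0.0, 0.5, -0.9]
opening: 0.0855
grasp_force: 0.0
```

```bash
python3 - <<'E'
from workcell import monitor,camera,get_calibration
import cv2,pickle
from h import *
o=monitor.get_obs();c=get_calibration('wrist');im=camera('wrist');print(o['ee_pos'],o['tcp_rot'],o['time'])
cv2.imwrite('pics/w3.png',im[:,:,::-1]);pickle.dump(c,open('w3.pkl','wb'))
# amber check in top
t=camera('top');cv2.imwrite('pics/top1.png',t[:,:,::-1]);u,A,bb=blob(t,(376,202),30,(5,150,30),(15,255,255));print(u,A,bb,cast(get_calibration('top'),u,.022+.04))
E
```

```text
[0.43937718 0.270695   0.38426185] [1.79999815e+02 4.41025834e-03 8.97455432e+01] 8.2
(387.3207364341085, 201.12915282392026) 1204.0 (368, 183, 39, 41) [ 0.64671711 -0.16657946  0.062     ]
```

View pics/w3.png

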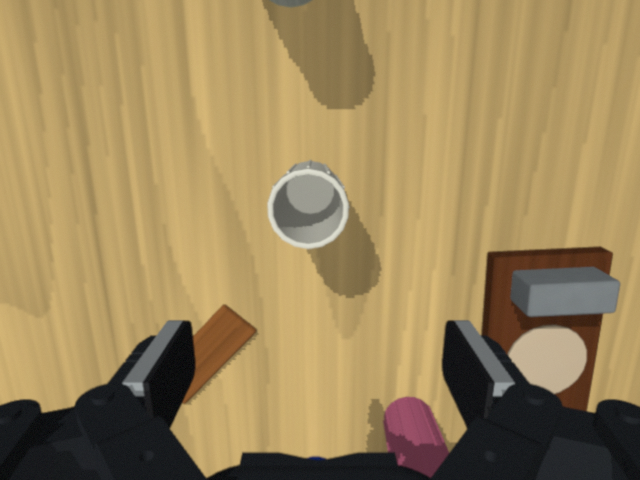

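White's rim is a clean ellipse centred at (308,208), spanning columns 268–348. The amber mask bled into the brown board, so I'll check amber's placing by eye later.

```bash
python3 - <<'E'
from h import *
import pickle
c=pickle.load(open('w3.pkl','rb'))
for uv in[(308,208),(268,208),(348,208)]:print(cast(c,uv,.08))
E
```

```text
[0.43340279 0.28815    0.08      ]
[0.4072579  0.28824088 0.08      ]
[0.45954265 0.28806428 0.08      ]
```

```bash
python3 - <<'E'
from h import *
import pickle
c=pickle.load(open('w2.pkl','rb'))
print('amber rim, tcp .6530 -.1444',cast(c,(319,388),.1157),'disc c',cast(c,(302,73),.022),'top edge d',cast(c,(320,200),.022))
c=pickle.load(open('w1.pkl','rb'));print('disc a',cast(c,(500,230),.022))
t=cv2.imread('pics/top1.png')[165:325,200:420];cv2.imwrite('pics/t1c.png',cv2.resize(t,None,fx=3.5,fy=3.5,interpolation=cv2.INTER_CUBIC))
E
```

```text
amber rim, tcp .6530 -.1444 [ 0.65349856 -0.14276044  0.1157    ] disc c [ 0.64613347 -0.05075847  0.022     ] top edge d [ 0.65389974 -0.10661828  0.022     ]
disc a [0.64280201 0.13595677 0.022     ]
```

View pics/t1c.png

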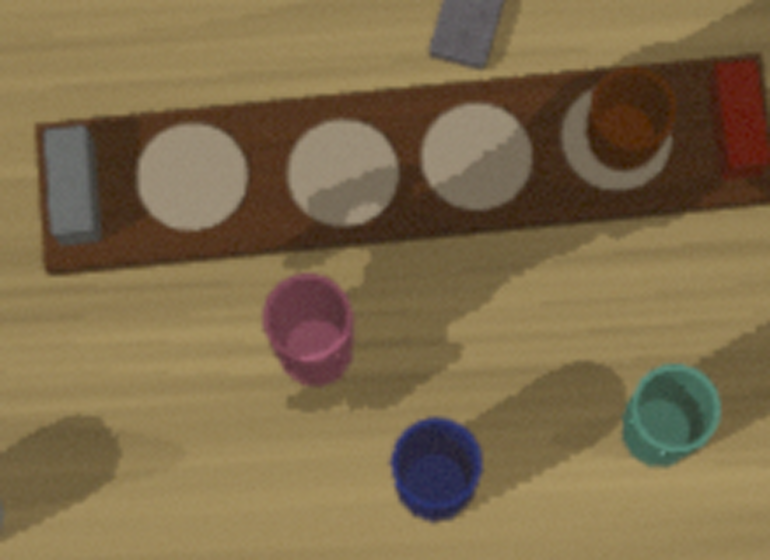

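```bash
python3 - <<'E'
from h import *
from workcell import get_calibration
t=get_calibration('top');f=lambda u:(200+u[0]/3.5-.36,165+u[1]/3.5-.36)
print('amber rim',cast(t,f((631,109)),.086),'amber floor',cast(t,f((627,128)),.026),'disc d',cast(t,f((616,136)),.022),'disc c',cast(t,f((476,156)),.022))
print('green',cast(t,f((674,409)),.096),'blue',cast(t,f((437,464)),.112))
E
```

```text
amber rim [ 0.65254542 -0.14821125  0.086     ] amber floor [ 0.65835758 -0.15217195  0.026     ] disc d [ 0.65454816 -0.14508603  0.022     ] disc c [ 0.64624972 -0.05322574  0.022     ]
green [ 0.4618573  -0.15770974  0.096     ] blue [ 0.43491927 -0.01450398  0.112     ]
```

Amber's rim in the top view is about 4 mm from disc d's centre, inside tolerance. The wrist camera reads about 3 mm too far in +y, so I average it with the top view and put white at (0.433, 0.286).

Request:
{"op": "carry_out", "data": {
  "targets": "0.37 -0.16 0.36 0 0 0 1; 0 0 0.9 0 0 0 1; 0 0 0.9 0 0 0 1; 0 0 0.9 0 0 0 1; 0 0 0.8 0 0 0 1; 0 0 0.5 0 0 0 1; 0 0 0 0 0 0 1; 0 0 0 0 0 0 0.5"
}}

```text
time: 8.97
ee_pos: [0.4324, 0.2859, 0.2096]
tcp_rot: [-179.9, 0.1, 89.8]
wrist_force: [1.2, -0.0, 0.5]
opening: 0.0755
grasp_force: 0.0
```

Request:
{"op": "carry_out", "data": {
  "targets": "0 0 0 0 0 0 -1; 0 0 0 0 0 0 -1; 0 0 0 0 0 0 -1; 0 0 0 0 0 0 -1; 0 0 0 0 0 0 -1; 0 0 0 0 0 0 -1; 0 0 0 0 0 0 -1; 0 0 0 0 0 0 -1"
}}

```text
time: 9.63
ee_pos: [0.4331, 0.2866, 0.2124]
tcp_rot: [179.8, -0.1, 89.8]
wrist_force: [-1.8, -0.8, 6.7]
opening: 0.0534
grasp_force: 41.3
```

Request:
{"op": "carry_out", "data": {
  "targets": "0 0 -0.3 0 0 0 -1; 0 0 -0.6 0 0 0 -1; 0 0 -0.8 0 0 0 -1; 0 0 -0.8 0 0 0 -1; 0 0 -0.8 0 0 0 -1; 0 0 -0.3 0 0 0 -1; 0 0 0 0 0 0 -1; 0 0 0 0 0 0 -1"
}}

```text
time: 10.3
ee_pos: [0.4327, 0.2863, 0.354]
tcp_rot: [180.0, -0.0, 89.8]
wrist_force: [0.6, 0.5, -2.2]
opening: 0.0531
grasp_force: 42.6
```

```bash
python3 pl.py .646 -.0525 .355 11
```

```text
-0.77 0.49 -0 0 -0 -0; -0.77 0.48 -0 0 -0 -0; -0.77 0.49 -0.01 0 -0 -0; -0.76 0.49 0 0 -0 -0; -0.77 0.49 -0 0 -0 -0; -0.77 0.48 -0 0 -0 -0; -0.77 0.49 -0.01 0 -0 -0; -0.77 0.49 0 0 -0 -0; -0.77 0.48 -0 0 -0 -0; -0.76 0.49 -0 0 -0 -0; -0.77 0.49 -0.01 0 -0 -0
[ 0.6460564  -0.05237541  0.35518255] [ 1.79954603e+02 -2.77201547e-02  8.98244726e+01] 10.3
```

Request:
{"op": "carry_out", "data": {
  "targets": "-0.5 0.35 0 0 0 0 -1; -0.8 0.52 0 0 0 0 -1; -0.85 0.53 0 0 0 0 -1; -0.85 0.53 0 0 0 0 -1; -0.85 0.53 0 0 0 0 -1; -0.85 0.53 0 0 0 0 -1; -0.85 0.53 0 0 0 0 -1; -0.85 0.53 0 0 0 0 -1"
}}

```text
time: 10.97
ee_pos: [0.5942, 0.0278, 0.3513]
tcp_rot: [-179.8, 0.0, 89.8]
wrist_force: [1.2, -0.1, -1.2]
opening: 0.053
grasp_force: 42.6
```

Request:
{"op": "carry_out", "data": {
  "targets": "-0.85 0.53 0 0 0 0 -1; -0.85 0.53 0 0 0 0 -1; -0.36 0.22 0 0 0 0 -1; 0 0 0.5 0 0 0 -1; 0 0 0.8 0 0 0 -1; 0 0 0.7 0 0 0 -1; 0 0 0.4 0 0 0 -1; 0 0 0 0 0 0 -1"
}}

```text
time: 11.63
ee_pos: [0.6431, -0.0528, 0.2505]
tcp_rot: [-179.4, -0.0, 89.8]
wrist_force: [-0.4, -0.4, -2.5]
opening: 0.0533
grasp_force: 42.9
```

Request:
{"op": "carry_out", "data": {
  "targets": "0 0 0 0 0 0 -1; 0 0 0 0 0 0 -1; 0 0 0 0 0 0 -1; 0 0 0 0 0 0 -1; 0 0 0 0 0 0 -1; 0 0 0.15 0 0 0 -1; 0 0 0.05 0 0 0 -1; 0 0 0 0 0 0 -1"
}}

```text
time: 12.3
ee_pos: [0.6446, -0.0527, 0.249]
tcp_rot: [-179.9, -0.0, 89.8]
wrist_force: [-0.9, -0.5, -1.4]
opening: 0.0531
grasp_force: 42.9
```

Request:
{"op": "carry_out", "data": {
  "targets": "0 0.03 0.15 0 0 0 -1; 0 0 0.15 0 0 0 -1; 0 0 0.07 0 0 0 -1; 0 0 0.03 0 0 0 -1; 0 0 0 0 0 0 -1; 0 0 0 0 0 0 -1; 0 0 0 0 0 0 -1; 0 0 0 0 0 0 -1"
}}

```text
time: 12.97
ee_pos: [0.6458, -0.0528, 0.2345]
tcp_rot: [180.0, 0.0, 89.8]
wrist_force: [-3.2, -0.3, 5.3]
opening: 0.0528
grasp_force: 43.4
```

Request:
{"op": "carry_out", "data": {
  "targets": "0 0 0 0 0 0 0.35; 0 0 0 0 0 0 0.5; 0 0 0 0 0 0 0.7; 0 0 0 0 0 0 0.9; 0 0 0 0 0 0 0.9; 0 0 -0.4 0 0 0 0.9; 0 0 -0.6 0 0 0 0.9; 0 0 -0.8 0 0 0 1"
}}

```text
time: 13.63
ee_pos: [0.6455, -0.0527, 0.3043]
tcp_rot: [-179.8, -0.0, 89.8]
wrist_force: [1.0, 0.0, 0.7]
opening: 0.0853
grasp_force: 0.0
```

Request:
{"op": "carry_out", "data": {
  "targets": "0 0 -0.8 0 0 0 1; 0 0 -0.7 0 0 0 1; -0.4 -0.6 -0.5 0 0 0 1; -0.5 -0.9 -0.2 0 0 0 1; -0.5 -0.9 0 0 0 0 1; -0.5 -0.9 0 0 0 0 1; -0.5 -0.9 0 0 0 0 1; 0 -0.3 0 0 0 0 1"
}}

```text
time: 14.3
ee_pos: [0.4623, -0.15, 0.3946]
tcp_rot: [180.0, 0.1, 89.7]
wrist_force: [1.0, 0.8, -0.4]
opening: 0.0857
grasp_force: 0.0
```

Request:
{"op": "carry_out", "data": {
  "targets": "0 0 0 0 0 0 1; 0 0 0 0 0 0 1; 0 0 0 0 0 0 1; 0 0 0 0 0 0 1; 0 0 0 0 0 0 1; 0 0 0 0 0 0 1; 0 0 0 0 0 0 1; 0 0 0 0 0 0 1"
}}

```text
time: 14.97
ee_pos: [0.4663, -0.148, 0.3936]
tcp_rot: [-180.0, -0.0, 89.9]
wrist_force: [0.2, 0.1, -0.1]
opening: 0.0852
grasp_force: 0.0
```

```bash
python3 - <<'E'
from workcell import monitor,camera,get_calibration
import cv2,pickle
from h import *
o=monitor.get_obs();c=get_calibration('wrist');im=camera('wrist');print(o['ee_pos'],o['tcp_rot'],o['time'])
cv2.imwrite('pics/w4.png',im[:,:,::-1]);pickle.dump(c,open('w4.pkl','wb'))
E
```

```text
[ 0.46626426 -0.14795904  0.39358094] [-1.79972936e+02 -9.22083918e-03  8.98545786e+01] 14.9667
```

View pics/w4.png

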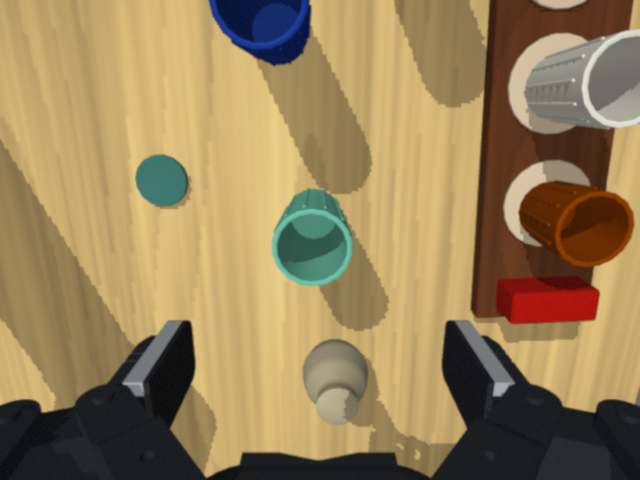

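The wrist view shows green's rim centred at (312,246), the clay form clear at (335,385), and amber and white standing upright on their discs.

```bash
python3 - <<'E'
from h import *
import pickle
c=pickle.load(open('w4.pkl','rb'))
for k,uv,z in[('green',(312,246),.096),('L',(272,246),.096),('R',(352,246),.096),('amber rim',(592,224),.086),('white rim',(634,79),.102),('disc d',(549,203),.022),('disc c',(557,83),.022)]:print(k,cast(c,uv,z))
E
```

```text
green [ 0.46270224 -0.15438682  0.096     ]
L [ 0.43649295 -0.15435322  0.096     ]
R [ 0.48890576 -0.1544206   0.096     ]
amber rim [ 0.65076499 -0.14227021  0.086     ]
white rim [ 0.64861941 -0.05208543  0.102     ]
disc d [ 0.65459862 -0.14109843  0.022     ]
disc c [ 0.64638962 -0.04938332  0.022     ]
```

Request:
{"op": "carry_out", "data": {
  "targets": "-0.22 -0.09 0.4 0 0 0 1; 0 0 0.8 0 0 0 1; 0 0 0.8 0 0 0 1; 0 0 0.8 0 0 0 1; 0 0 0.8 0 0 0 1; 0 0 0.6 0 0 0 1; 0 0 0 0 0 0 1; 0 0 0 0 0 0 0.5"
}}

```text
time: 15.68
ee_pos: [0.462, -0.1568, 0.2255]
tcp_rot: [-179.9, -0.0, 89.8]
wrist_force: [-0.0, -0.8, 1.2]
opening: 0.0755
grasp_force: 0.0
```

Request:
{"op": "carry_out", "data": {
  "targets": "0 0 0 0 0 0 -1; 0 0 0 0 0 0 -1; 0 0 0 0 0 0 -1; 0 0 0 0 0 0 -1; 0 0 0 0 0 0 -1; 0 0 0 0 0 0 -1; 0 0 0 0 0 0 -1; 0 0 0 0 0 0 -1"
}}

```text
time: 16.35
ee_pos: [0.4628, -0.1571, 0.2283]
tcp_rot: [179.8, 0.1, 89.8]
wrist_force: [-3.0, -0.2, 5.5]
opening: 0.053
grasp_force: 41.3
```

Request:
{"op": "carry_out", "data": {
  "targets": "0 0 -0.3 0 0 0 -1; 0 0 -0.6 0 0 0 -1; 0 0 -0.8 0 0 0 -1; 0 0 -0.8 0 0 0 -1; 0 0 -0.8 0 0 0 -1; 0 0 -0.4 0 0 0 -1; 0 0 0 0 0 0 -1; 0 0 0 0 0 0 -1"
}}

```text
time: 17.02
ee_pos: [0.4624, -0.1569, 0.3753]
tcp_rot: [179.9, 0.0, 89.8]
wrist_force: [0.0, 1.1, -3.4]
opening: 0.0528
grasp_force: 43.0
```

```bash
python3 pl.py .640 .0347 .375 8
```

```text
0.6 0.55 0 0 0 -0; 0.6 0.56 0 0 0 -0; 0.6 0.55 0.01 0 0 -0; 0.6 0.55 -0 0 0 -0; 0.6 0.56 -0 0 0 -0; 0.6 0.55 0 0 0 -0; 0.6 0.55 0 0 0 -0; 0.6 0.55 0 0 0 -0
[0.63980347 0.0345596  0.37519383] [1.79853893e+02 4.61573477e-02 8.98303803e+01] 17.0167
```

Request:
{"op": "carry_out", "data": {
  "targets": "0.4 0.37 0 0 0 0 -1; 0.6 0.56 0 0 0 0 -1; 0.65 0.6 0 0 0 0 -1; 0.65 0.6 0 0 0 0 -1; 0.65 0.6 0 0 0 0 -1; 0.65 0.6 0 0 0 0 -1; 0.65 0.6 0 0 0 0 -1; 0.53 0.49 0 0 0 0 -1"
}}

```text
time: 17.68
ee_pos: [0.6408, 0.0358, 0.3716]
tcp_rot: [-179.8, -0.0, 89.9]
wrist_force: [0.7, -0.7, -4.1]
opening: 0.0527
grasp_force: 43.1
```

Request:
{"op": "carry_out", "data": {
  "targets": "0 0 0 0 0 0 -1; 0 0 0.5 0 0 0 -1; 0 0 0.8 0 0 0 -1; 0 0 0.8 0 0 0 -1; 0 0 0.4 0 0 0 -1; 0 0 0.2 0 0 0 -1; 0 0 0 0 0 0 -1; 0 0 0 0 0 0 -1"
}}

```text
time: 18.35
ee_pos: [0.6395, 0.0336, 0.266]
tcp_rot: [-180.0, 0.0, 89.8]
wrist_force: [-0.1, -0.5, -2.2]
opening: 0.0532
grasp_force: 43.6
```

Request:
{"op": "carry_out", "data": {
  "targets": "0.02 0.01 0.15 0 0 0 -1; 0 0 0.15 0 0 0 -1; 0 0 0.07 0 0 0 -1; 0 0 0.04 0 0 0 -1; 0 0 0.02 0 0 0 -1; 0 0 0 0 0 0 -1; 0 0 0 0 0 0 -1; 0 0 0 0 0 0 -1"
}}

```text
time: 19.02
ee_pos: [0.64, 0.0346, 0.2504]
tcp_rot: [179.9, -0.0, 89.8]
wrist_force: [-4.8, -0.5, 6.1]
opening: 0.0529
grasp_force: 44.4
```

Request:
{"op": "carry_out", "data": {
  "targets": "0 0 0 0 0 0 0.35; 0 0 0 0 0 0 0.5; 0 0 0 0 0 0 0.7; 0 0 0 0 0 0 0.9; 0 0 0 0 0 0 0.9; 0 0 -0.4 0 0 0 0.9; 0 0 -0.6 0 0 0 0.9; 0 0 -0.8 0 0 0 1"
}}

```text
time: 19.68
ee_pos: [0.6397, 0.0345, 0.319]
tcp_rot: [-179.8, 0.0, 89.8]
wrist_force: [0.4, -0.1, -0.5]
opening: 0.0858
grasp_force: 0.0
```

Request:
{"op": "carry_out", "data": {
  "targets": "0 0 -0.8 0 0 0 1; 0 0 -0.7 0 0 0 1; 0 -0.6 -0.5 0 0 0 1; -0.2 -0.9 -0.2 0 0 0 1; -0.2 -0.9 0 0 0 0 1; -0.2 -0.9 0 0 0 0 1; -0.2 -0.9 0 0 0 0 1; -0.2 -0.8 0 0 0 0 1"
}}

```text
time: 20.35
ee_pos: [0.4379, -0.005, 0.4086]
tcp_rot: [180.0, 0.0, 89.8]
wrist_force: [0.8, -0.8, 0.7]
opening: 0.0854
grasp_force: 0.0
```

Request:
{"op": "carry_out", "data": {
  "targets": "0 0 0 0 0 0 1; 0 0 0 0 0 0 1; 0 0 0 0 0 0 1; 0 0 0 0 0 0 1; 0 0 0 0 0 0 1; 0 0 0 0 0 0 1; 0 0 0 0 0 0 1; 0 0 0 0 0 0 1"
}}

```text
time: 21.02
ee_pos: [0.4403, -0.0047, 0.4083]
tcp_rot: [-180.0, 0.0, 89.8]
wrist_force: [0.2, 0.4, 0.5]
opening: 0.0851
grasp_force: 0.0
```

```bash
python3 - <<'E'
from workcell import monitor,camera,get_calibration
import cv2,pickle
from h import *
o=monitor.get_obs();c=get_calibration('wrist');im=camera('wrist');print(o['ee_pos'],o['tcp_rot'],o['time'])
cv2.imwrite('pics/w5.png',im[:,:,::-1]);pickle.dump(c,open('w5.pkl','wb'))
E
```

```text
[ 0.4403467  -0.00473997  0.40834589] [-1.79960009e+02  1.60042302e-03  8.98397912e+01] 21.0167
```

View pics/w5.png

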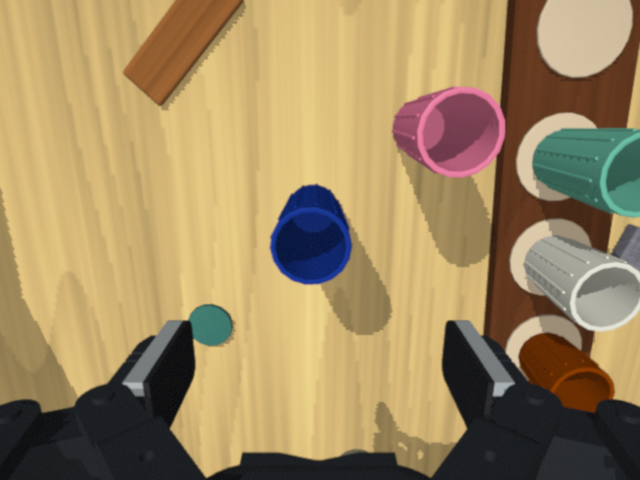

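Blue's rim is centred at (311,245) and the three placed tumblers stand upright on their discs. The camera height above the rim matches the green look, so the same offset gives blue at (0.436, -0.0135), in agreement with the top view.

Request:
{"op": "carry_out", "data": {
  "targets": "-0.22 -0.11 0.4 0 0 0 1; 0 0 0.8 0 0 0 1; 0 0 0.8 0 0 0 1; 0 0 0.8 0 0 0 1; 0 0 0.8 0 0 0 1; 0 0 0.56 0 0 0 1; 0 0 0 0 0 0 1; 0 0 0 0 0 0 0.5"
}}

```text
time: 21.73
ee_pos: [0.4353, -0.0136, 0.242]
tcp_rot: [-179.9, -0.0, 89.8]
wrist_force: [0.1, 0.6, 0.9]
opening: 0.0755
grasp_force: 0.0
```

Request:
{"op": "carry_out", "data": {
  "targets": "0 0 0 0 0 0 -1; 0 0 0 0 0 0 -1; 0 0 0 0 0 0 -1; 0 0 0 0 0 0 -1; 0 0 0 0 0 0 -1; 0 0 0 0 0 0 -1; 0 0 0 0 0 0 -1; 0 0 0 0 0 0 -1"
}}

```text
time: 22.4
ee_pos: [0.436, -0.0136, 0.2444]
tcp_rot: [179.8, 0.0, 89.8]
wrist_force: [-2.5, 0.8, 5.6]
opening: 0.052
grasp_force: 41.2
```

Request:
{"op": "carry_out", "data": {
  "targets": "0 0 -0.3 0 0 0 -1; 0 0 -0.6 0 0 0 -1; 0 0 -0.8 0 0 0 -1; 0 0 -0.8 0 0 0 -1; 0 0 -0.8 0 0 0 -1; 0 0 -0.5 0 0 0 -1; 0 0 0 0 0 0 -1; 0 0 0 0 0 0 -1"
}}

```text
time: 23.07
ee_pos: [0.4357, -0.0136, 0.3959]
tcp_rot: [179.8, 0.0, 89.8]
wrist_force: [-0.3, 0.5, -4.2]
opening: 0.0519
grasp_force: 43.1
```

```bash
python3 pl.py .6435 .1325 .396 8
```

```text
0.46 0.65 0 0 0 -0; 0.46 0.65 0 0 0 -0; 0.46 0.64 0.01 0 0 -0; 0.45 0.65 -0 0 0 -0; 0.46 0.65 -0 0 0 -0; 0.46 0.65 0 0 0 -0; 0.46 0.65 0 0 0 -0; 0.46 0.64 0 0 0 -0
[0.6433206  0.13255954 0.39613609] [1.79831051e+02 4.34393526e-03 8.98275407e+01] 23.0667
```

Request:
{"op": "carry_out", "data": {
  "targets": "0.3 0.43 0 0 0 0 -1; 0.46 0.65 0 0 0 0 -1; 0.5 0.7 0 0 0 0 -1; 0.5 0.7 0 0 0 0 -1; 0.5 0.7 0 0 0 0 -1; 0.5 0.7 0 0 0 0 -1; 0.5 0.7 0 0 0 0 -1; 0.4 0.6 0 0 0 0 -1"
}}

```text
time: 23.73
ee_pos: [0.6445, 0.1337, 0.392]
tcp_rot: [-179.8, 0.0, 89.9]
wrist_force: [0.3, -0.1, -2.4]
opening: 0.0516
grasp_force: 43.6
```

Request:
{"op": "carry_out", "data": {
  "targets": "0 0 0 0 0 0 -1; 0 0 0.5 0 0 0 -1; 0 0 0.8 0 0 0 -1; 0 0 0.8 0 0 0 -1; 0 0 0.5 0 0 0 -1; 0 0 0.2 0 0 0 -1; 0 0 0 0 0 0 -1; 0 0 0 0 0 0 -1"
}}

```text
time: 24.4
ee_pos: [0.643, 0.1321, 0.2826]
tcp_rot: [-180.0, 0.0, 89.8]
wrist_force: [0.1, 0.1, -1.9]
opening: 0.052
grasp_force: 44.6
```

Request:
{"op": "carry_out", "data": {
  "targets": "0 0 0.15 0 0 0 -1; 0 0 0.15 0 0 0 -1; 0 0 0.07 0 0 0 -1; 0 0 0.04 0 0 0 -1; 0 0 0.02 0 0 0 -1; 0 0 0 0 0 0 -1; 0 0 0 0 0 0 -1; 0 0 0 0 0 0 -1"
}}

```text
time: 25.07
ee_pos: [0.6431, 0.1322, 0.2666]
tcp_rot: [179.9, -0.0, 89.8]
wrist_force: [-3.5, -0.3, 6.1]
opening: 0.0517
grasp_force: 45.4
```

Blue is in contact with the disc. I'll release, rise and back off towards the robot so the top camera has a clear view.

Request:
{"op": "carry_out", "data": {
  "targets": "0 0 0 0 0 0 0.35; 0 0 0 0 0 0 0.5; 0 0 0 0 0 0 0.7; 0 0 0 0 0 0 0.9; 0 0 0 0 0 0 0.9; 0 0 -0.4 0 0 0 0.9; 0 0 -0.6 0 0 0 0.9; 0 0 -0.8 0 0 0 1"
}}

```text
time: 25.73
ee_pos: [0.6428, 0.1321, 0.3354]
tcp_rot: [-179.8, 0.0, 89.8]
wrist_force: [-0.2, -0.3, 0.2]
opening: 0.085
grasp_force: 0.0
```

Request:
{"op": "carry_out", "data": {
  "targets": "0 0 -0.8 0 0 0 1; 0 0 -0.7 0 0 0 1; 0.3 -0.6 -0.3 0 0 0 1; 0.6 -0.8 0 0 0 0 1; 0.6 -0.8 0 0 0 0 1; 0.6 -0.8 0 0 0 0 1; 0.6 -0.8 0 0 0 0 1; 0.6 -0.8 0 0 0 0 1"
}}

```text
time: 26.4
ee_pos: [0.4579, 0.2653, 0.409]
tcp_rot: [180.0, -0.0, 89.8]
wrist_force: [-0.4, 0.5, 0.2]
opening: 0.0856
grasp_force: 0.0
```

Request:
{"op": "carry_out", "data": {
  "targets": "0 0 0 0 0 0 1; 0 0 0 0 0 0 1; 0 0 0 0 0 0 1; 0 0 0 0 0 0 1; 0 0 0 0 0 0 1; 0 0 0 0 0 0 1; 0 0 0 0 0 0 1; 0 0 0 0 0 0 1"
}}

```text
time: 27.07
ee_pos: [0.46, 0.2644, 0.4088]
tcp_rot: [-180.0, 0.0, 89.8]
wrist_force: [0.0, -0.5, -1.1]
opening: 0.0854
grasp_force: 0.0
```

```bash
python3 - <<'E'
from workcell import monitor,camera
import cv2
t=camera('top')[:,:,::-1][165:325,200:480];s=camera('scene')[:,:,::-1]
cv2.imwrite('pics/t2.png',cv2.resize(t,None,fx=2.8,fy=2.8,interpolation=cv2.INTER_CUBIC));cv2.imwrite('pics/s2.png',s);print(monitor.get_obs()['ee_pos'])
E
```

```text
[0.45981315 0.26451882 0.40891205]
```

View pics/t2.png

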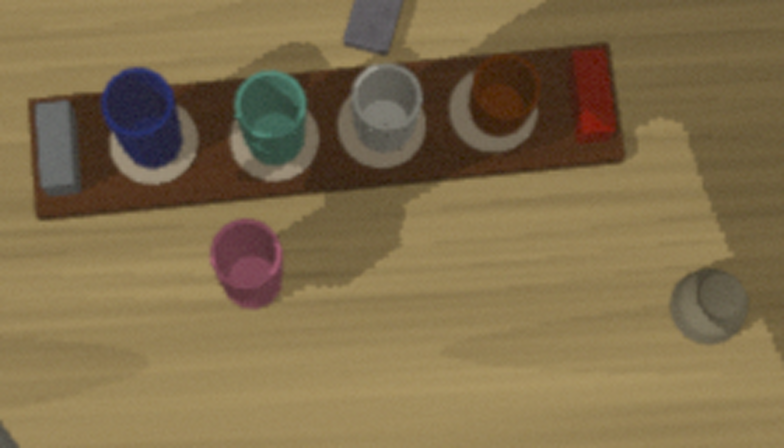

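View pics/s2.png

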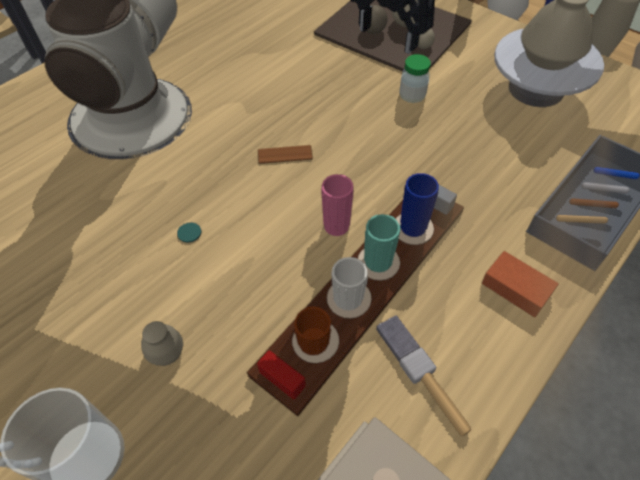

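All four stand upright in the right order, and the clay form is untouched. One numeric check of the rim centres in the top crop: blue (139,103), green (271,107), white (386,99), amber (505,86).

```bash
python3 - <<'E'
from h import *
from workcell import get_calibration
t=get_calibration('top')
D=dict(blue=((139,103),.134,.6435,.1323),green=((271,107),.118,.640,.0346),white=((386,99),.102,.646,-.0528),amber=((505,86),.086,.654,-.1443))
for k,(u,z,x,y) in D.items():
    p=cast(t,(200+u[0]/2.8-.3,165+u[1]/2.8-.3),z);print(k,np.round((p[:2]-[x,y])*1e3,1),'mm')
E
```

```text
blue [-2.6 -2.1] mm
green [-2.9 -1.9] mm
white [-2.7 -2.1] mm
amber [-0.6 -4.3] mm
```

Each tumbler is within about 5 mm of its disc's centre, so I'm handing in.

```bash
python3 -c "
from workcell import bot
print(bot.job_done())"
```

```text
the job is handed in; nothing more can be done
None
```

I handed the job in at about 27 s of the 102 s: amber, white, green and blue stand upright in order from the red block, each measured within about 5 mm of its disc's centre, and the clay form was left alone; no verdict came back.

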